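Seat and proof-pull a fixture locating pin

ROBOT

A 6-joint arm with a two-finger parallel gripper is mounted at the origin on the work surface. World frame = base frame: x ahead of the robot, y to its left, z up, the work surface at z = 0. Lengths are in m, angles in rad, forces in N, time in s.
With the tool pointing down it reaches from about 0.3 to 0.775 m from the base axis. Payload 14.6 kg.
Tool frame: the origin (TCP) lies on the centre line of the jaws, within the pads' length; the fingertips stand ctrl.tcp_to_tips ahead of it and the grasp point (between the pads) lies 2 mm behind it (ctrl.tcp_to_tips is the distance from the TCP to the fingertips, in m); z points along the fingers, y is the line along which they close (so a half turn about z gives the same grasp; the last joint's range is limited). The gripper opens to 94 mm and grips with 3 to 60 N. Pads are 16 mm wide; open, the fingers measure 119 mm over their backs; the gripper's body (75 mm by 177 mm) begins 78 mm behind the grasp point.
Start: joints at [1.049, 0.3, 1.521, -0, 1.321, -0.067], TCP at [0.242, 0.494, 0.222] pointing down, gripper open.
Joint ranges: [-3.03, 3.03], [-0.79, 2.21], [0.23, 2.52], [-1.04, 4.18], [0, 3.07], [-2.55, 2.55]. Speed limits (rad/s): [2.22, 2.22, 2.57, 3.14, 3.14, 3.14].

INTERFACE

Orientations are given as [roll, pitch, yaw] about the fixed x, y, z axes, in that order (R = Rz(yaw) Ry(pitch) Rx(roll)).
In Python, from station import telemetry, viewer, hand_in, ctrl gives the robot as it stands.
- The arm moves only by the tool step_arm, never from a script. Its argument "plan" is a list of rows, each an object of numbers: "dx", "dy", "dz": the shift along the tool's x, y, z scaled (see below); "rx", "ry", "rz": the turn, a rotation vector about the tool's x, y, z scaled (see below); "claw": the closure, from 0 (fully open) to 1 (shut). In form: [{"dx": .., "dy": .., "dz": .., "rx": .., "ry": .., "rz": .., "claw": ..}, ...]. A call has 1 to 10 rows; each row shifts and turns the commanded pose from where the row before left it, along the tool's axes as they then stand; what a row does not reach is not made up. The controller multiplies each number of a shift by 0.1 m and each number of a turn by 90 degrees. A row lasts 1/10 s, in which the tool goes at most 50 mm and 8.59 degrees, less where a joint would pass 70% of its speed; a pose out of reach is approached as far as the arm can. A call with a number of a shift or a turn outside -1 to 1 is refused whole. A call with a gripper value outside its range is refused whole. The fingers move at their own pace and stop on an object; "grip_force" is the grip in N (left out, the last holds). Time passes only in rows, so rows that do not move let the fingers close. It gives the time, the measured TCP pose, the force, the opening and the grip force at its end, in the units of the state.
- telemetry.get_obs(): the state, without advancing time (a new reading comes with each control period).
- viewer.camera(name): name is "side" or "top" or "wrist"; returns a dict with "img" (400x640x3 uint8, red, green, blue), "z_map" (400x640 float32, m along the optical axis (not along the pixel's ray), 0 where there is no reading), "fx", "fy", "cx", "cy" (pixels), "R" (3x3) and "t" (3): a world point X has camera coordinates R X + t; the wrist camera has in their place "tool_from_camera" (4x4, takes a point from camera to tool coordinates, whose origin is the TCP and whose axes are the flange's). Camera axes: x right, y down, z forward; pixel columns grow to the right and rows downward; lengths in m; the calibration is good to about 2 mm. A picture is of the moment at which its call begins: read the wrist's pose just before it.
- hand_in(): hands the job in; it is judged then, once.
Trained networks look in a picture, given as the dict that the camera call returned (one of the last four; its "shot" number tells which), for a name from the list of things; names that differ only in an ending like _2 or _b are one class to them, and where a whole thing is asked for, a point or a joint stands for the part that bears it (a point fixed in the world has none). Each returns a list of dicts, best first, with "score" (0 to 1); they miss things now and then, are a little off and sometimes report something else, mostly with a low value. They report only what shows in the picture. A call takes as long as a camera call.
- viewer.recognise(target, picture): "rect" ([left, top, right, bottom] in pixels, round what is visible of it).
The state is a dict: "time_s": time; "qpos": joint angles; "joint_vel": joint speeds; "tau": joint torques, N m; "ee_pos": TCP position; "eef_rot": TCP orientation; "force": force on the tool from outside, world axes, zero at the start; "moment": the same for the moment, N m; "grip_width": finger opening in m; "grip_force": force on a finger pad.
Only numpy, scipy, OpenCV 4.12 (cv2) and the standard library are available. Lean on these libraries where they do the work, as an engineer would, in place of code of your own. Each camera call takes 0.05 s, during which the arm holds its last target. There are 200 camera calls.

TASK

Of the three knobbed locating pins on the measuring fixture, one still stands proud of its block: press it fully home until its shoulder sits on the block. Then take its knob and pull straight up with slowly rising force to about 11 N (at least 8 N, at no time more than 14 N), hold that pull for about a second to prove the pin stays home, ease off and let go. Do not disturb the mouse, the ring gauge or the ball stand lying around the fixture.

Things in the scene. Friction and masses are not known exactly. Their poses are not given: they have to be found in the camera images.
- knob: Plain metal round knob of the pin that stands proud: 26 mm diameter, 24 mm high, axis vertical, flat top; origin at its centre (half-way up). Below it a 12 mm steel neck 13 mm long, then the pin's steel shoulder (22 mm diameter, 4 mm thick). With the pin home and the knob down, the origin is 69 mm above the block's underside; higher by as much as the pin is proud.
- block: Grey block that holds the proud pin: 56 x 56 mm, 40 mm high, bolted down, origin at the centre of its underside, sides along its x (across the plate) and y (along the row of three blocks). A pressed knob bears solidly on its pin. A pulled knob first slides up 0.5 to 8 mm in loose play (unknown each time), then draws on a spring of about 5 N per mm fixed to the pin.
- plate: Aluminium fixture plate, fixed, 120 x 310 x 12 mm, origin at the centre of its underside, y along its length. Three blocks stand on it in a row along y, 95 mm apart centre to centre. The two other blocks and pins look the same, their pins already home and fixed; the proud pin may be in the middle or at either end.
- pin (a joint): How far the pin stands proud of its block, m: 0 when home (shoulder on the block), 7 to 14 mm at the start. It is a press fit: it slides only under about 17 N up or down.
- mouse: Black computer mouse lying loose, 100 x 58 x 30 mm, origin at the centre of its underside.
- ring_gauge: Loose steel ring gauge lying flat, 60 mm outside, 32 mm inside diameter, 18 mm high, origin at the centre of its underside.
- ball_stand: Loose steel reference ball (31 mm) on a round foot 52 mm across, 61 mm high in all, origin at the centre of its underside.

How it is judged:
On the way, in this order (a step that is already met when the one before it is completed fails the run):
1. the pin is pressed home (within 2 mm) (value of joint pin below 0.002 m), for 0.2 s.
2. the knob pulls on the pin with at least 8 N for 0.6 s while the pin stays home (contact force between knob and block above 8 N and value of joint pin below 0.002 m), for 0.6 s.
At the end, for the whole second after the job is handed in: The pin is home in its block (within 2 mm), its knob is no longer pulled (under 2 N), and the mouse, ring gauge and ball stand are within 15 mm of where they lay (value of joint pin below 0.002 m and contact force between knob and block below 2 N and distance of each of mouse, ring_gauge, ball_stand from where it was at the start of the episode below 0.015 m); the robot touches nothing.
It fails at once if the knob pulls on the pin with more than 14 N (contact force between knob and block above 14.4 N).
It fails at once if the mouse, ring gauge or ball stand is disturbed (moved over 15 mm) (distance of any of mouse, ring_gauge, ball_stand from where it was at the start of the episode above 0.015 m).
It also fails if it takes over 70 s, if anything falls off the work surface, if the arm or the gripper's body presses on something with over 40 N, if the wrist force passes 120 N, or if a joint passes its speed limit or range.

## Working session

There is one attempt and no reset: what is moved stays moved. The work goes in short steps, Python scripts to look and compute and a tool call to move; the robot and the scene stay as the last step left them, time stands still between calls to the robot, and variables do not carry over. Pictures are saved under pics/ and viewed, at most 10 in all, crops included, and the job is handed in when it is done.

Besides the shell and the picture viewer there is one more tool, called after "Call:" as name(argument=value, ...), one argument or row to a line, values as JSON. step_arm: Moves the arm, as the interface text tells. Shifts and turns lie within -1 to 1; 1 stands for 0.1 m of shift or 90 degrees of turn. Its arguments: {"type":"object","properties":{"plan":{"type":"array"},"grip_force":{"type":"number"}},"required":["plan"]}

```bash
mkdir -p pics
cat > h.py <<'E'
import numpy as np, cv2
from station import telemetry, viewer, hand_in, ctrl
def world(c):
    z=c["z_map"]; v,u=np.mgrid[:z.shape[0],:z.shape[1]]
    P=np.stack([(u-c["cx"])/c["fx"]*z,(v-c["cy"])/c["fy"]*z,z],-1)
    W=(P-c["t"])@c["R"]; W[z==0]=np.nan
    return W
E
python3 - <<'E'
from h import *
o=telemetry.get_obs(); print(o, ctrl.tcp_to_tips)
for n in ["top","side"]:
    c=viewer.camera(n); cv2.imwrite(f"pics/{n}0.png",c["img"][...,::-1]); W=world(c); np.save(n+"W.npy",W)
    for t in ["knob","block","plate","mouse","ring_gauge","ball_stand"]:
        for d in viewer.recognise(t,c)[:4]:
            r=d["rect"]; u,v=int((r[0]+r[2])/2),int((r[1]+r[3])/2)
            print(n,t,round(d["score"],2),np.round(r),np.round(W[min(v,399),min(u,639)],4))
E
```

```text
{'time_s': 0.0, 'qpos': array([ 1.04936856e+00,  3.00475211e-01,  1.52156185e+00, -1.05195423e-05,
        1.32065413e+00, -6.66296698e-02]), 'joint_vel': array([0.00053832, 0.0004781 , 0.00115074, 0.00161067, 0.00115487,
       0.0012193 ]), 'tau': array([ 2.21804738e-03, -5.31833053e+01, -3.52735269e+01,  7.09044258e-02,
        2.46021291e-02,  5.70884566e-06]), 'ee_pos': array([0.24151217, 0.49388783, 0.22189219]), 'eef_rot': array([-3.14049588e+00, -6.29740084e-05,  2.68679713e+00]), 'force': array([ 0.21777077,  0.19261961, -0.64831196]), 'moment': array([ 0.00514733, -0.01715547,  0.01912614]), 'grip_force': 0.0, 'grip_width': 0.09392898249352523} 0.017
top block 0.97 [306. 203. 333. 233.] [0.5543 0.0922 0.1054]
top plate 0.66 [290. 194. 415. 283.] [0.5071 0.0136 0.0946]
top plate 0.52 [317. 213. 325. 219.] [0.5591 0.0874 0.105 ]
top mouse 0.69 [267. 170. 287. 210.] [0.6364 0.2019 0.0306]
top mouse 0.51 [404. 203. 426. 225.] [ 0.5778 -0.1634  0.0034]
top ring_gauge 0.77 [406. 202. 424. 224.] [ 0.5778 -0.1634  0.0034]
top ball_stand 0.56 [338. 168. 360. 190.] [0.6603 0.0174 0.0631]
top ball_stand 0.23 [290. 193. 417. 283.] [0.5071 0.0111 0.0942]
side knob 0.69 [281. 210. 293. 225.] [0.5464 0.0786 0.1056]
side block 0.61 [274. 212. 301. 249.] [0.5472 0.0854 0.0517]
side block 0.41 [274. 179. 315. 206.] [0.6299 0.2025 0.0285]
side plate 0.62 [263. 217. 327. 342.] [ 0.5066 -0.0235  0.0216]
side plate 0.62 [282. 208. 293. 227.] [0.5464 0.0786 0.1056]
side mouse 0.89 [278. 176. 318. 208.] [0.6403 0.2003 0.0285]
side ring_gauge 0.74 [340. 301. 366. 329.] [ 0.5747 -0.1537  0.0008]
side ball_stand 0.83 [334. 225. 359. 252.] [0.6605 0.0076 0.0327]
```

Run:
```python
from h import *
a=cv2.imread("pics/top0.png")[140:300,240:450]; b=cv2.imread("pics/side0.png")[160:350,220:400]
cv2.imwrite("pics/both.png",np.hstack([cv2.resize(a,(400,305)),cv2.resize(b,(380,305))]))
for n in ["top","side"]:
    W=np.load(n+"W.npy")
    m=((W[...,2]>.085)&(W[...,2]<.13)&(W[...,0]>.35)&(W[...,0]<.7)&(abs(W[...,1])<.25)).astype(np.uint8)
    k,l,s,_=cv2.connectedComponentsWithStats(m)
    for i in range(1,k):
        p=W[l==i]; 
        if len(p)>5: print(n,len(p),s[i][:4],p.min(0).round(4),p.max(0).round(4),np.median(p,0).round(4))
    m=((W[...,2]>.045)&(W[...,2]<.057)&(W[...,0]>.4)&(W[...,0]<.62)&(abs(W[...,1])<.2))
    print(cv2.minAreaRect(W[m][:,:2].astype(np.float32)))
```

```text
top 95 [315 213  10  12] [0.5416 0.0802 0.0856] [0.5663 0.1017 0.11  ] [0.5539 0.0899 0.1059]
top 90 [350 230  11  11] [ 0.5024 -0.0061  0.0852] [0.5264 0.0181 0.0978] [0.5141 0.006  0.0937]
top 96 [386 247  12  11] [ 0.4616 -0.093   0.0852] [ 0.4853 -0.0678  0.0999] [ 0.4733 -0.0803  0.0937]
((0.5137749314308167, 0.00479733943939209), (0.24631687998771667, 0.056623674929142), 64.68000793457031)
side 133 [282 209  11  14] [0.5394 0.0766 0.0861] [0.5634 0.1026 0.1107] [0.5503 0.0849 0.1037]
side 110 [284 246  12  12] [ 0.4982 -0.0085  0.0852] [0.5237 0.0167 0.0969] [0.5099 0.0014 0.0927]
side 131 [286 283  13  13] [ 0.4578 -0.0942  0.0857] [ 0.4823 -0.0675  0.0966] [ 0.4695 -0.0824  0.0928]
((0.5109766125679016, 0.004246547818183899), (0.2485625296831131, 0.0559648722410202), 64.65550231933594)
```

View pics/both.png

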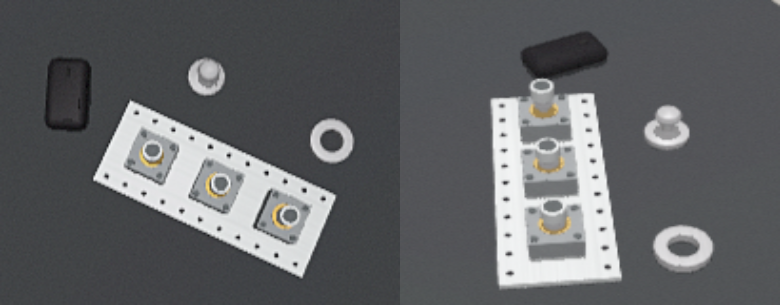

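Call:
step_arm(
  plan=[
    {"dx": -0.4,"dy": -0.2},
    {"dx": -0.4,"dy": -0.2},
    {"dx": -0.4,"dy": -0.2},
    {"dx": -0.4,"dy": -0.2},
    {"dx": -0.4,"dy": -0.2},
    {"dx": -0.4,"dy": -0.2},
    {"dx": -0.4,"dy": -0.2},
    {"dx": -0.4,"dy": -0.2},
    {"dx": -0.4,"dy": -0.2},
    {"dx": 0},
  ],
)

```text
$.plan[0]: bad value
```

Call:
step_arm(
  plan=[
    {"dx": -0.4,"dy": -0.2,"dz": 0,"rx": 0,"ry": 0,"rz": 0,"claw": 0},
    {"dx": -0.4,"dy": -0.2,"dz": 0,"rx": 0,"ry": 0,"rz": 0,"claw": 0},
    {"dx": -0.4,"dy": -0.2,"dz": 0,"rx": 0,"ry": 0,"rz": 0,"claw": 0},
    {"dx": -0.4,"dy": -0.2,"dz": 0,"rx": 0,"ry": 0,"rz": 0,"claw": 0},
    {"dx": -0.4,"dy": -0.2,"dz": 0,"rx": 0,"ry": 0,"rz": 0,"claw": 0},
    {"dx": -0.4,"dy": -0.2,"dz": 0,"rx": 0,"ry": 0,"rz": 0,"claw": 0},
    {"dx": -0.4,"dy": -0.2,"dz": 0,"rx": 0,"ry": 0,"rz": 0,"claw": 0},
    {"dx": -0.4,"dy": -0.2,"dz": 0,"rx": 0,"ry": 0,"rz": 0,"claw": 0},
    {"dx": -0.4,"dy": -0.2,"dz": 0,"rx": 0,"ry": 0,"rz": 0,"claw": 0},
    {"dx": 0,"dy": 0,"dz": 0,"rx": 0,"ry": 0,"rz": 0,"claw": 0},
  ],
)

```text
time_s: 1.7
ee_pos: [0.4881, 0.1707, 0.2223]
eef_rot: [-3.141, 0.001, 2.682]
force: [0.5, 0.5, 0.6]
grip_width: 0.0943
grip_force: 0.0
```

```bash
cat >> h.py <<'E'
from scipy.spatial.transform import Rotation as Ro
def wristW(c,o):
    T=c["tool_from_camera"]; z=c["z_map"]; v,u=np.mgrid[:z.shape[0],:z.shape[1]]
    P=np.stack([(u-c["cx"])/c["fx"]*z,(v-c["cy"])/c["fy"]*z,z],-1)
    P=P@T[:3,:3].T+T[:3,3]
    W=P@Ro.from_euler("xyz",o["eef_rot"]).as_matrix().T+o["ee_pos"]; W[z==0]=np.nan
    return W
def knobs():
    o=telemetry.get_obs(); c=viewer.camera("wrist"); W=wristW(c,o)
    m=((W[...,2]>.085)&(W[...,2]<.125)&(W[...,0]>.35)&(W[...,0]<.7)&(abs(W[...,1])<.25)).astype(np.uint8)
    k,l,s,_=cv2.connectedComponentsWithStats(m)
    for i in range(1,k):
        p=W[l==i]
        if len(p)>50:
            zt=np.median(p[:,2]); q=p[abs(p[:,2]-zt)<.004]
            (cx,cy),r=cv2.minEnclosingCircle(q[:,:2].astype(np.float32)); f=cv2.fitEllipse(cv2.convexHull(q[:,:2].astype(np.float32)))
            d=Ro.from_euler("xyz",o["eef_rot"]).as_matrix().T@(np.array([cx,cy,zt])-o["ee_pos"])
            print(len(p),s[i][:4],"c",round(cx,4),round(cy,4),"r",round(r,4),"ell",np.round(f[0],4),np.round(f[1],4),"top",round(zt,4),"tool",d.round(4))
    return c,o,W
E
python3 - <<'E'
from h import *
c,o,W=knobs(); print(o["ee_pos"],o["eef_rot"]); cv2.imwrite("pics/w1.png",c["img"][...,::-1])
E
```

```text
593 [268 263  25  31] c 0.5514 0.0925 r 0.0132 ell [0.5514 0.0925] [0.0251 0.0257] top 0.1049 tool [-0.0914 -0.042   0.1175]
[0.4880875 0.1706873 0.2222819] [-3.14121953e+00  5.04987362e-04  2.68237045e+00]
```

View pics/w1.png

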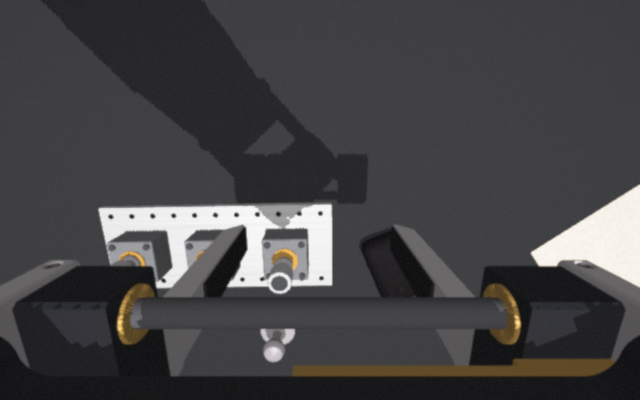

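Call:
step_arm(
  plan=[
    {"dx": -0.3,"dy": -0.14,"dz": 0,"rx": 0,"ry": 0,"rz": 0,"claw": 0},
    {"dx": -0.3,"dy": -0.14,"dz": 0,"rx": 0,"ry": 0,"rz": 0,"claw": 0},
    {"dx": -0.31,"dy": -0.13,"dz": 0,"rx": 0,"ry": 0,"rz": 0,"claw": 0},
    {"dx": 0,"dy": 0,"dz": 0.2,"rx": 0,"ry": 0,"rz": 0,"claw": 0},
    {"dx": 0,"dy": 0,"dz": 0,"rx": 0,"ry": 0,"rz": 0,"claw": 0},
    {"dx": 0,"dy": 0,"dz": 0,"rx": 0,"ry": 0,"rz": 0,"claw": 0},
  ],
)

```text
time_s: 2.35
ee_pos: [0.5492, 0.0984, 0.2027]
eef_rot: [-3.141, -0.001, 2.688]
force: [-0.7, 0.7, -0.0]
grip_width: 0.0942
grip_force: 0.0
```

Run:
```python
from h import *
c,o,W=knobs(); print(o["ee_pos"],o["eef_rot"],o["force"]); cv2.imwrite("pics/w2.png",c["img"][...,::-1])
```

```text
582 [204 193  28  27] c 0.511 0.0069 r 0.0129 ell [0.5111 0.007 ] [0.025  0.0253] top 0.0929 tool [-0.0059 -0.0989  0.1098]
672 [301 192  27  32] c 0.5518 0.0924 r 0.0132 ell [0.5516 0.0923] [0.0248 0.0258] top 0.1052 tool [-0.0051 -0.0042  0.0975]
634 [106 195  31  27] c 0.4709 -0.0791 r 0.0138 ell [ 0.4704 -0.079 ] [0.0254 0.0263] top 0.093 tool [-0.0075 -0.1938  0.1098]
[0.54916309 0.09842003 0.20270654] [-3.14138535e+00 -6.17408697e-04  2.68789104e+00] [-0.72600691  0.65887782 -0.03221879]
```

View pics/w2.png

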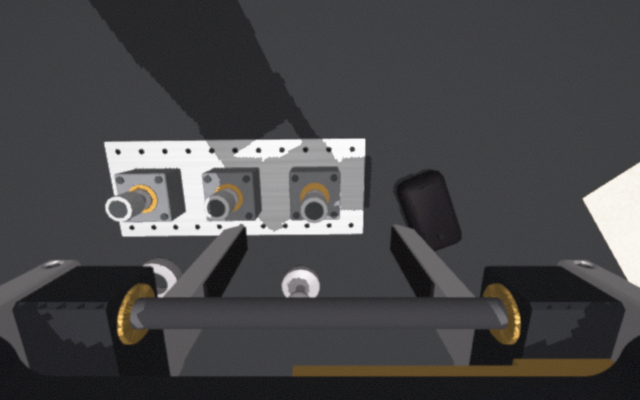

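Call:
step_arm(
  plan=[
    {"dx": -0.055,"dy": -0.045,"dz": 0,"rx": 0,"ry": 0,"rz": 0,"claw": 1},
    {"dx": 0,"dy": 0,"dz": 0.2,"rx": 0,"ry": 0,"rz": 0,"claw": 1},
    {"dx": 0,"dy": 0,"dz": 0.2,"rx": 0,"ry": 0,"rz": 0,"claw": 1},
    {"dx": 0,"dy": 0,"dz": 0,"rx": 0,"ry": 0,"rz": 0,"claw": 1},
    {"dx": 0,"dy": 0,"dz": 0,"rx": 0,"ry": 0,"rz": 0,"claw": 1},
    {"dx": 0,"dy": 0,"dz": 0,"rx": 0,"ry": 0,"rz": 0,"claw": 1},
    {"dx": 0,"dy": 0,"dz": 0.2,"rx": 0,"ry": 0,"rz": 0,"claw": 1},
    {"dx": 0,"dy": 0,"dz": 0.1,"rx": 0,"ry": 0,"rz": 0,"claw": 1},
    {"dx": 0,"dy": 0,"dz": 0,"rx": 0,"ry": 0,"rz": 0,"claw": 1},
    {"dx": 0,"dy": 0,"dz": 0,"rx": 0,"ry": 0,"rz": 0,"claw": 1},
  ],
)

```text
time_s: 3.4
ee_pos: [0.5529, 0.091, 0.1331]
eef_rot: [3.141, 0.0, 2.687]
force: [-0.1, 0.7, 0.3]
grip_width: 0.0173
grip_force: 0.0
```

Call:
step_arm(
  plan=[
    {"dx": 0,"dy": 0,"dz": 0,"rx": 0,"ry": 0,"rz": 0,"claw": 1},
    {"dx": 0,"dy": 0,"dz": 0,"rx": 0,"ry": 0,"rz": 0,"claw": 1},
    {"dx": 0,"dy": 0,"dz": 0.02,"rx": 0,"ry": 0,"rz": 0,"claw": 1},
    {"dx": 0,"dy": 0,"dz": 0.02,"rx": 0,"ry": 0,"rz": 0,"claw": 1},
    {"dx": 0,"dy": 0,"dz": 0.02,"rx": 0,"ry": 0,"rz": 0,"claw": 1},
    {"dx": 0,"dy": 0,"dz": 0.02,"rx": 0,"ry": 0,"rz": 0,"claw": 1},
    {"dx": 0,"dy": 0,"dz": 0.02,"rx": 0,"ry": 0,"rz": 0,"claw": 1},
    {"dx": 0,"dy": 0,"dz": 0.02,"rx": 0,"ry": 0,"rz": 0,"claw": 1},
    {"dx": 0,"dy": 0,"dz": 0,"rx": 0,"ry": 0,"rz": 0,"claw": 1},
  ],
)

```text
time_s: 4.3
ee_pos: [0.5528, 0.091, 0.1213]
eef_rot: [3.141, 0.001, 2.687]
force: [-3.9, -0.7, 8.4]
grip_width: 0.0003
grip_force: 4.7
```

Call:
step_arm(
  plan=[
    {"dx": 0,"dy": 0,"dz": 0.01,"rx": 0,"ry": 0,"rz": 0,"claw": 1},
    {"dx": 0,"dy": 0,"dz": 0.01,"rx": 0,"ry": 0,"rz": 0,"claw": 1},
    {"dx": 0,"dy": 0,"dz": 0.01,"rx": 0,"ry": 0,"rz": 0,"claw": 1},
    {"dx": 0,"dy": 0,"dz": 0,"rx": 0,"ry": 0,"rz": 0,"claw": 1},
  ],
)

```text
time_s: 4.7
ee_pos: [0.5529, 0.091, 0.1186]
eef_rot: [3.141, 0.001, 2.687]
force: [-4.6, -0.4, 13.4]
grip_width: 0.0002
grip_force: 6.5
```

Call:
step_arm(
  plan=[
    {"dx": 0,"dy": 0,"dz": 0.01,"rx": 0,"ry": 0,"rz": 0,"claw": 1},
    {"dx": 0,"dy": 0,"dz": 0.01,"rx": 0,"ry": 0,"rz": 0,"claw": 1},
    {"dx": 0,"dy": 0,"dz": 0.01,"rx": 0,"ry": 0,"rz": 0,"claw": 1},
    {"dx": 0,"dy": 0,"dz": 0.01,"rx": 0,"ry": 0,"rz": 0,"claw": 1},
    {"dx": 0,"dy": 0,"dz": 0.01,"rx": 0,"ry": 0,"rz": 0,"claw": 1},
    {"dx": 0,"dy": 0,"dz": 0,"rx": 0,"ry": 0,"rz": 0,"claw": 1},
  ],
)

```text
time_s: 5.3
ee_pos: [0.5529, 0.091, 0.1136]
eef_rot: [3.141, 0.001, 2.687]
force: [-5.7, -0.4, 13.4]
grip_width: 0.0006
grip_force: 6.5
```

Call:
step_arm(
  plan=[
    {"dx": 0,"dy": 0,"dz": 0.01,"rx": 0,"ry": 0,"rz": 0,"claw": 1},
    {"dx": 0,"dy": 0,"dz": 0.01,"rx": 0,"ry": 0,"rz": 0,"claw": 1},
    {"dx": 0,"dy": 0,"dz": 0.01,"rx": 0,"ry": 0,"rz": 0,"claw": 1},
    {"dx": 0,"dy": 0,"dz": 0,"rx": 0,"ry": 0,"rz": 0,"claw": 1},
  ],
)

```text
time_s: 5.7
ee_pos: [0.5529, 0.091, 0.1106]
eef_rot: [3.141, 0.001, 2.687]
force: [-5.9, -0.5, 12.0]
grip_width: 0.0005
grip_force: 6.5
```

Call:
step_arm(
  plan=[
    {"dx": 0,"dy": 0,"dz": 0.01,"rx": 0,"ry": 0,"rz": 0,"claw": 1},
    {"dx": 0,"dy": 0,"dz": 0,"rx": 0,"ry": 0,"rz": 0,"claw": 1},
  ],
)

```text
time_s: 5.9
ee_pos: [0.553, 0.091, 0.11]
eef_rot: [3.141, 0.001, 2.687]
force: [-7.1, -0.1, 17.7]
grip_width: 0.0005
grip_force: 8.7
```

Call:
step_arm(
  plan=[
    {"dx": 0,"dy": 0,"dz": 0.005,"rx": 0,"ry": 0,"rz": 0,"claw": 1},
    {"dx": 0,"dy": 0,"dz": 0.005,"rx": 0,"ry": 0,"rz": 0,"claw": 1},
    {"dx": 0,"dy": 0,"dz": 0,"rx": 0,"ry": 0,"rz": 0,"claw": 1},
  ],
)

```text
time_s: 6.2
ee_pos: [0.5531, 0.091, 0.1099]
eef_rot: [3.141, 0.002, 2.687]
force: [-9.3, -1.3, 25.4]
grip_width: 0.0005
grip_force: 13.0
```

Call:
step_arm(
  plan=[
    {"dx": 0,"dy": 0,"dz": -0.05,"rx": 0,"ry": 0,"rz": 0,"claw": 1},
    {"dx": 0,"dy": 0,"dz": -0.3,"rx": 0,"ry": 0,"rz": 0,"claw": 1},
    {"dx": 0,"dy": 0,"dz": -0.4,"rx": 0,"ry": 0,"rz": 0,"claw": 0},
    {"dx": 0,"dy": 0,"dz": 0,"rx": 0,"ry": 0,"rz": 0,"claw": 0},
    {"dx": 0,"dy": 0,"dz": 0,"rx": 0,"ry": 0,"rz": 0,"claw": 0},
    {"dx": 0,"dy": 0,"dz": 0,"rx": 0,"ry": 0,"rz": 0,"claw": 0},
    {"dx": 0,"dy": 0,"dz": 0,"rx": 0,"ry": 0,"rz": 0,"claw": 0},
    {"dx": 0,"dy": 0,"dz": 0,"rx": 0,"ry": 0,"rz": 0,"claw": 0},
    {"dx": 0,"dy": 0,"dz": 0,"rx": 0,"ry": 0,"rz": 0,"claw": 0},
    {"dx": 0,"dy": 0,"dz": 0,"rx": 0,"ry": 0,"rz": 0,"claw": 0},
  ],
)

```text
time_s: 7.2
ee_pos: [0.5526, 0.091, 0.1822]
eef_rot: [-3.141, -0.0, 2.687]
force: [0.6, -0.1, -0.0]
grip_width: 0.0609
grip_force: 0.0
```

Run:
```python
from h import *
c,o,W=knobs(); print(o["ee_pos"],o["eef_rot"],o["force"],o["grip_width"]); cv2.imwrite("pics/w3.png",c["img"][...,::-1])
```

```text
648 [306 191  28  29] c 0.5514 0.0924 r 0.0129 ell [0.5515 0.0924] [0.025  0.0252] top 0.0929 tool [0.0016 0.0008 0.0893]
753 [ 94 193  34  29] c 0.4708 -0.0794 r 0.0135 ell [ 0.4703 -0.0792] [0.0253 0.0264] top 0.093 tool [-0.0014 -0.1889  0.0893]
681 [200 192  31  29] c 0.5112 0.0069 r 0.0132 ell [0.511  0.0068] [0.0252 0.0258] top 0.093 tool [ 0.0002 -0.0937  0.0893]
[0.55259569 0.09095366 0.18220089] [-3.14136866e+00 -3.29025632e-04  2.68675737e+00] [ 0.55168265 -0.11775623 -0.00490495] 0.06089978411844582
```

View pics/w3.png

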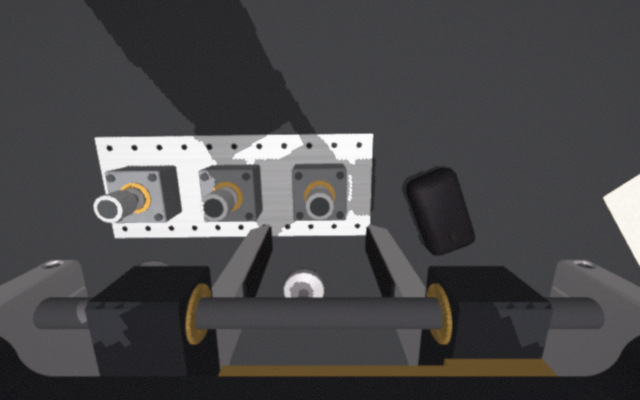

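The knob (pixel 319,205) now has its top at 0.093 m, level with the two home pins. Next I descend and grip it.

Call:
step_arm(
  plan=[
    {"dx": 0.01,"dy": 0.005,"dz": 0.2,"rx": 0,"ry": 0,"rz": 0,"claw": 0.35},
    {"dx": 0,"dy": 0,"dz": 0.3,"rx": 0,"ry": 0,"rz": 0,"claw": 0.35},
    {"dx": 0,"dy": 0,"dz": 0.2,"rx": 0,"ry": 0,"rz": 0,"claw": 0.35},
    {"dx": 0,"dy": 0,"dz": 0.15,"rx": 0,"ry": 0,"rz": 0,"claw": 0.35},
    {"dx": 0,"dy": 0,"dz": 0.14,"rx": 0,"ry": 0,"rz": 0,"claw": 0.35},
    {"dx": 0,"dy": 0,"dz": 0,"rx": 0,"ry": 0,"rz": 0,"claw": 0.35},
    {"dx": 0,"dy": 0,"dz": 0,"rx": 0,"ry": 0,"rz": 0,"claw": 0.35},
  ],
)

```text
time_s: 7.95
ee_pos: [0.5522, 0.0919, 0.0838]
eef_rot: [3.141, 0.0, 2.687]
force: [0.6, -0.8, -0.5]
grip_width: 0.0609
grip_force: 0.0
```

Call:
step_arm(
  plan=[
    {"dx": 0,"dy": 0,"dz": 0,"rx": 0,"ry": 0,"rz": 0,"claw": 1},
    {"dx": 0,"dy": 0,"dz": 0,"rx": 0,"ry": 0,"rz": 0,"claw": 1},
    {"dx": 0,"dy": 0,"dz": 0,"rx": 0,"ry": 0,"rz": 0,"claw": 1},
    {"dx": 0,"dy": 0,"dz": 0,"rx": 0,"ry": 0,"rz": 0,"claw": 1},
    {"dx": 0,"dy": 0,"dz": 0,"rx": 0,"ry": 0,"rz": 0,"claw": 1},
    {"dx": 0,"dy": 0,"dz": 0,"rx": 0,"ry": 0,"rz": 0,"claw": 1},
    {"dx": 0,"dy": 0,"dz": 0,"rx": 0,"ry": 0,"rz": 0,"claw": 1},
    {"dx": 0,"dy": 0,"dz": 0,"rx": 0,"ry": 0,"rz": 0,"claw": 1},
  ],
  grip_force=40,
)

```text
time_s: 8.75
ee_pos: [0.5521, 0.092, 0.0836]
eef_rot: [3.141, 0.0, 2.687]
force: [0.8, 2.5, 1.3]
grip_width: 0.0251
grip_force: 40.0
```

Call:
step_arm(
  plan=[
    {"dx": 0,"dy": 0,"dz": -0.005,"rx": 0,"ry": 0,"rz": 0,"claw": 1},
    {"dx": 0,"dy": 0,"dz": -0.005,"rx": 0,"ry": 0,"rz": 0,"claw": 1},
    {"dx": 0,"dy": 0,"dz": 0,"rx": 0,"ry": 0,"rz": 0,"claw": 1},
  ],
)

```text
time_s: 9.05
ee_pos: [0.5521, 0.092, 0.0845]
eef_rot: [3.141, 0.0, 2.687]
force: [2.7, 3.8, -0.9]
grip_width: 0.0254
grip_force: 40.0
```

Call:
step_arm(
  plan=[
    {"dx": 0,"dy": 0,"dz": -0.005,"rx": 0,"ry": 0,"rz": 0,"claw": 1},
    {"dx": 0,"dy": 0,"dz": -0.005,"rx": 0,"ry": 0,"rz": 0,"claw": 1},
    {"dx": 0,"dy": 0,"dz": 0,"rx": 0,"ry": 0,"rz": 0,"claw": 1},
  ],
)

```text
time_s: 9.35
ee_pos: [0.552, 0.092, 0.0856]
eef_rot: [3.141, 0.0, 2.687]
force: [3.4, 4.3, -0.4]
grip_width: 0.0252
grip_force: 40.0
```

Call:
step_arm(
  plan=[
    {"dx": 0,"dy": 0,"dz": -0.005,"rx": 0,"ry": 0,"rz": 0,"claw": 1},
    {"dx": 0,"dy": 0,"dz": -0.005,"rx": 0,"ry": 0,"rz": 0,"claw": 1},
    {"dx": 0,"dy": 0,"dz": 0,"rx": 0,"ry": 0,"rz": 0,"claw": 1},
  ],
)

```text
time_s: 9.65
ee_pos: [0.552, 0.092, 0.0864]
eef_rot: [3.141, 0.0, 2.687]
force: [4.1, 4.1, -2.7]
grip_width: 0.0248
grip_force: 40.0
```

Call:
step_arm(
  plan=[
    {"dx": 0,"dy": 0,"dz": -0.005,"rx": 0,"ry": 0,"rz": 0,"claw": 1},
    {"dx": 0,"dy": 0,"dz": 0,"rx": 0,"ry": 0,"rz": 0,"claw": 1},
    {"dx": 0,"dy": 0,"dz": 0,"rx": 0,"ry": 0,"rz": 0,"claw": 1},
  ],
)

```text
time_s: 9.95
ee_pos: [0.552, 0.092, 0.0868]
eef_rot: [3.141, 0.0, 2.687]
force: [3.9, 5.4, -2.9]
grip_width: 0.0256
grip_force: 40.0
```

Call:
step_arm(
  plan=[
    {"dx": 0,"dy": 0,"dz": -0.005,"rx": 0,"ry": 0,"rz": 0,"claw": 1},
    {"dx": 0,"dy": 0,"dz": 0,"rx": 0,"ry": 0,"rz": 0,"claw": 1},
    {"dx": 0,"dy": 0,"dz": 0,"rx": 0,"ry": 0,"rz": 0,"claw": 1},
  ],
)

```text
time_s: 10.25
ee_pos: [0.552, 0.0919, 0.0872]
eef_rot: [3.141, -0.0, 2.687]
force: [3.9, 5.3, -3.7]
grip_width: 0.0249
grip_force: 40.0
```

Call:
step_arm(
  plan=[
    {"dx": 0,"dy": 0,"dz": -0.005,"rx": 0,"ry": 0,"rz": 0,"claw": 1},
    {"dx": 0,"dy": 0,"dz": 0,"rx": 0,"ry": 0,"rz": 0,"claw": 1},
    {"dx": 0,"dy": 0,"dz": 0,"rx": 0,"ry": 0,"rz": 0,"claw": 1},
  ],
)

```text
time_s: 10.55
ee_pos: [0.552, 0.092, 0.0875]
eef_rot: [3.141, -0.0, 2.687]
force: [5.0, 4.7, -5.8]
grip_width: 0.025
grip_force: 40.0
```

Call:
step_arm(
  plan=[
    {"dx": 0,"dy": 0,"dz": -0.005,"rx": 0,"ry": 0,"rz": 0,"claw": 1},
    {"dx": 0,"dy": 0,"dz": 0,"rx": 0,"ry": 0,"rz": 0,"claw": 1},
    {"dx": 0,"dy": 0,"dz": 0,"rx": 0,"ry": 0,"rz": 0,"claw": 1},
  ],
)

```text
time_s: 10.85
ee_pos: [0.5519, 0.0919, 0.0879]
eef_rot: [3.142, -0.0, 2.687]
force: [5.2, 5.0, -7.7]
grip_width: 0.0255
grip_force: 40.0
```

Call:
step_arm(
  plan=[
    {"dx": 0,"dy": 0,"dz": -0.005,"rx": 0,"ry": 0,"rz": 0,"claw": 1},
    {"dx": 0,"dy": 0,"dz": 0,"rx": 0,"ry": 0,"rz": 0,"claw": 1},
    {"dx": 0,"dy": 0,"dz": 0,"rx": 0,"ry": 0,"rz": 0,"claw": 1},
  ],
)

```text
time_s: 11.15
ee_pos: [0.5519, 0.092, 0.0883]
eef_rot: [3.142, -0.0, 2.687]
force: [6.2, 3.9, -9.1]
grip_width: 0.025
grip_force: 40.0
```

Call:
step_arm(
  plan=[
    {"dx": -0.002,"dy": 0.003,"dz": 0,"rx": 0,"ry": 0,"rz": 0,"claw": 1},
    {"dx": -0.002,"dy": 0.003,"dz": -0.003,"rx": 0,"ry": 0,"rz": 0,"claw": 1},
    {"dx": 0,"dy": 0,"dz": 0,"rx": 0,"ry": 0,"rz": 0,"claw": 1},
    {"dx": 0,"dy": 0,"dz": 0,"rx": 0,"ry": 0,"rz": 0,"claw": 1},
  ],
)

```text
time_s: 11.55
ee_pos: [0.5521, 0.0921, 0.0886]
eef_rot: [-3.141, -0.001, 2.687]
force: [1.8, 1.2, -9.3]
grip_width: 0.0253
grip_force: 40.0
```

Lateral load is relieved. I'll raise the pull slightly towards 11 N and hold it.

Call:
step_arm(
  plan=[
    {"dx": 0,"dy": 0,"dz": -0.004,"rx": 0,"ry": 0,"rz": 0,"claw": 1},
    {"dx": 0,"dy": 0,"dz": 0,"rx": 0,"ry": 0,"rz": 0,"claw": 1},
    {"dx": 0,"dy": 0,"dz": 0,"rx": 0,"ry": 0,"rz": 0,"claw": 1},
  ],
)

```text
time_s: 11.85
ee_pos: [0.5521, 0.0921, 0.0892]
eef_rot: [-3.141, -0.001, 2.687]
force: [0.5, 1.3, -12.2]
grip_width: 0.0252
grip_force: 40.0
```

Call:
step_arm(
  plan=[
    {"dx": 0,"dy": 0,"dz": 0,"rx": 0,"ry": 0,"rz": 0,"claw": 1},
    {"dx": 0,"dy": 0,"dz": 0,"rx": 0,"ry": 0,"rz": 0,"claw": 1},
    {"dx": 0,"dy": 0,"dz": 0,"rx": 0,"ry": 0,"rz": 0,"claw": 1},
    {"dx": 0,"dy": 0,"dz": 0,"rx": 0,"ry": 0,"rz": 0,"claw": 1},
  ],
)

```text
time_s: 12.25
ee_pos: [0.5522, 0.0921, 0.0894]
eef_rot: [-3.141, -0.001, 2.687]
force: [-2.3, -0.9, -13.3]
grip_width: 0.0253
grip_force: 40.0
```

Call:
step_arm(
  plan=[
    {"dx": 0,"dy": 0,"dz": 0,"rx": 0,"ry": 0,"rz": 0,"claw": 1},
    {"dx": 0,"dy": 0,"dz": 0,"rx": 0,"ry": 0,"rz": 0,"claw": 1},
    {"dx": 0,"dy": 0,"dz": 0,"rx": 0,"ry": 0,"rz": 0,"claw": 1},
    {"dx": 0,"dy": 0,"dz": 0,"rx": 0,"ry": 0,"rz": 0,"claw": 1},
  ],
)

```text
time_s: 12.65
ee_pos: [0.5523, 0.0921, 0.0895]
eef_rot: [-3.141, -0.001, 2.687]
force: [-5.4, -1.7, -13.5]
grip_width: 0.0251
grip_force: 40.0
```

Call:
step_arm(
  plan=[
    {"dx": 0,"dy": 0,"dz": 0,"rx": 0,"ry": 0,"rz": 0,"claw": 1},
    {"dx": 0,"dy": 0,"dz": 0,"rx": 0,"ry": 0,"rz": 0,"claw": 1},
    {"dx": 0,"dy": 0,"dz": 0,"rx": 0,"ry": 0,"rz": 0,"claw": 1},
    {"dx": 0,"dy": 0,"dz": 0,"rx": 0,"ry": 0,"rz": 0,"claw": 1},
  ],
)

```text
time_s: 13.05
ee_pos: [0.5523, 0.0921, 0.0895]
eef_rot: [-3.141, -0.001, 2.687]
force: [-5.2, -2.5, -13.4]
grip_width: 0.025
grip_force: 40.0
```

The pull crept to about 13.4 N, still under the limit, and was held well over a second. I'm easing off now.

Call:
step_arm(
  plan=[
    {"dx": 0,"dy": 0,"dz": 0.005,"rx": 0,"ry": 0,"rz": 0,"claw": 1},
    {"dx": 0,"dy": 0,"dz": 0.005,"rx": 0,"ry": 0,"rz": 0,"claw": 1},
    {"dx": 0,"dy": 0,"dz": 0.005,"rx": 0,"ry": 0,"rz": 0,"claw": 1},
    {"dx": 0,"dy": 0,"dz": 0.005,"rx": 0,"ry": 0,"rz": 0,"claw": 1},
    {"dx": 0,"dy": 0,"dz": 0.005,"rx": 0,"ry": 0,"rz": 0,"claw": 1},
    {"dx": 0,"dy": 0,"dz": 0.005,"rx": 0,"ry": 0,"rz": 0,"claw": 1},
    {"dx": 0,"dy": 0,"dz": 0.005,"rx": 0,"ry": 0,"rz": 0,"claw": 1},
    {"dx": 0,"dy": 0,"dz": 0.005,"rx": 0,"ry": 0,"rz": 0,"claw": 1},
    {"dx": 0,"dy": 0,"dz": 0,"rx": 0,"ry": 0,"rz": 0,"claw": 1},
    {"dx": 0,"dy": 0,"dz": 0,"rx": 0,"ry": 0,"rz": 0,"claw": 1},
  ],
)

```text
time_s: 14.05
ee_pos: [0.5525, 0.0921, 0.0865]
eef_rot: [-3.141, -0.0, 2.687]
force: [-9.5, -3.1, -1.9]
grip_width: 0.0249
grip_force: 40.0
```

Call:
step_arm(
  plan=[
    {"dx": 0,"dy": 0,"dz": 0.005,"rx": 0,"ry": 0,"rz": 0,"claw": 1},
    {"dx": 0,"dy": 0,"dz": 0.005,"rx": 0,"ry": 0,"rz": 0,"claw": 1},
    {"dx": 0,"dy": 0,"dz": 0.005,"rx": 0,"ry": 0,"rz": 0,"claw": 1},
    {"dx": 0,"dy": 0,"dz": 0.005,"rx": 0,"ry": 0,"rz": 0,"claw": 1},
    {"dx": 0,"dy": 0,"dz": 0,"rx": 0,"ry": 0,"rz": 0,"claw": 1},
    {"dx": 0,"dy": 0,"dz": 0,"rx": 0,"ry": 0,"rz": 0,"claw": 1},
  ],
)

```text
time_s: 14.65
ee_pos: [0.5524, 0.0921, 0.0846]
eef_rot: [-3.141, -0.0, 2.687]
force: [-10.0, -2.7, -0.6]
grip_width: 0.0252
grip_force: 40.0
```

Call:
step_arm(
  plan=[
    {"dx": 0,"dy": 0,"dz": 0,"rx": 0,"ry": 0,"rz": 0,"claw": 0.35},
    {"dx": 0,"dy": 0,"dz": 0,"rx": 0,"ry": 0,"rz": 0,"claw": 0.35},
    {"dx": 0,"dy": 0,"dz": 0,"rx": 0,"ry": 0,"rz": 0,"claw": 0.35},
    {"dx": 0,"dy": 0,"dz": 0,"rx": 0,"ry": 0,"rz": 0,"claw": 0.35},
    {"dx": 0,"dy": 0,"dz": 0,"rx": 0,"ry": 0,"rz": 0,"claw": 0.35},
    {"dx": 0,"dy": 0,"dz": 0,"rx": 0,"ry": 0,"rz": 0,"claw": 0.35},
    {"dx": 0,"dy": 0,"dz": 0,"rx": 0,"ry": 0,"rz": 0,"claw": 0.35},
  ],
)

```text
time_s: 15.35
ee_pos: [0.5526, 0.0922, 0.0837]
eef_rot: [3.142, 0.0, 2.687]
force: [0.5, -0.3, -0.9]
grip_width: 0.061
grip_force: 0.0
```

Call:
step_arm(
  plan=[
    {"dx": 0,"dy": 0,"dz": -0.1,"rx": 0,"ry": 0,"rz": 0,"claw": 0.35},
    {"dx": 0,"dy": 0,"dz": -0.3,"rx": 0,"ry": 0,"rz": 0,"claw": 0.35},
    {"dx": 0,"dy": 0,"dz": -0.3,"rx": 0,"ry": 0,"rz": 0,"claw": 0.35},
    {"dx": 0,"dy": 0,"dz": -0.3,"rx": 0,"ry": 0,"rz": 0,"claw": 0.35},
    {"dx": 0,"dy": 0,"dz": 0,"rx": 0,"ry": 0,"rz": 0,"claw": 0.35},
    {"dx": 0,"dy": 0,"dz": 0,"rx": 0,"ry": 0,"rz": 0,"claw": 0.35},
    {"dx": 0,"dy": 0,"dz": 0,"rx": 0,"ry": 0,"rz": 0,"claw": 0.35},
  ],
)

```text
time_s: 16.05
ee_pos: [0.5522, 0.0922, 0.1828]
eef_rot: [-3.141, -0.001, 2.687]
force: [0.5, -0.3, -0.3]
grip_width: 0.0613
grip_force: 0.0
```

Run:
```python
from h import *
c,o,W=knobs(); print(o["ee_pos"],o["force"],o["grip_width"])
```

```text
680 [200 193  30  29] c 0.511 0.0068 r 0.0131 ell [0.5111 0.0068] [0.0252 0.0254] top 0.0929 tool [-0.0006 -0.0947  0.09  ]
639 [305 192  28  29] c 0.5514 0.0924 r 0.0129 ell [0.5515 0.0924] [0.025  0.0252] top 0.0929 tool [ 0.0007 -0.0001  0.0899]
750 [ 94 194  34  29] c 0.4711 -0.0789 r 0.0134 ell [ 0.4705 -0.0788] [0.0251 0.0263] top 0.093 tool [-0.0024 -0.1892  0.09  ]
[0.55217212 0.09215895 0.18283632] [ 0.52679437 -0.29856948 -0.34871078] 0.061294992755045706
```

The knob top is at 0.0929 m, so the pin is home and the gripper is clear.

```bash
python3 -c "
from station import hand_in
print(hand_in())"
```

```text
the job is handed in; nothing more can be done
None
```

The job is handed in (no verdict shown): the proud pin is pressed home with its knob level with the other two; the pull was held over 1 s, creeping past the 11 N target to a highest reading of about 13.5 N (limit 14 N), then eased off and released; I stayed clear of the mouse, ring gauge and ball stand but did not re-measure them.

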